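Tip two ware crates and push the stamped one to the kiln line

ROBOT

A 7-joint arm with a two-finger parallel gripper is mounted at the origin on the work surface. World frame = base frame: x ahead of the robot, y to its left, z up, the work surface at z = 0. Lengths are in mm, angles in rad, forces in N, time in s.
With the tool pointing down it reaches from about 425 to 950 mm from the base axis. Payload 4.7 kg.
Tool frame: the origin (TCP) lies at the very end of the fingers, on their centre line; the grasp point (between the pads) lies 19 mm behind it (tcp_to_grasp is the distance from the TCP to the grasp point, in mm); x points along the fingers, y is the direction in which the jaws open and shut, and the axes are right-handed (so a half turn about x gives the same grasp; the last joint's range is limited). The gripper opens to 87 mm and grips with 3 to 60 N. Pads are 19 mm wide; open, the fingers measure 117 mm over their backs; the gripper's body (75 mm by 190 mm) begins 51 mm behind the grasp point.
Start: joints at [-1.151, 0.469, -0.049, 1.532, 0.024, 1.141, -0.082], TCP at [292.836, 608.191, 222.573] pointing down, gripper open.
Joint ranges: [-2.59, 2.59], [-0.33, 1.99], [-1.39, 1.29], [0.1, 2.45], [-1.04, 4.18], [0.21, 1.99], [-2.66, 2.66]. Speed limits (rad/s): [2.57, 2.57, 3.14, 3.14, 3.14, 3.14, 3.14].

INTERFACE

Orientations are given as a 3x3 rotation matrix whose columns are the frame's x, y, z axes.
In Python, from station import * gives the robot as it stands.
- The arm moves only by the shell command python3 -m jog 'ROWS' [FORCE]. ROWS is JSON, a list of rows, each a list of 7 numbers: the shift along the tool's x, y, z scaled (see below), then the turn, a rotation vector about the tool's x, y, z scaled (see below), then the opening, from -1 (shut) to 1 (fully open), so that 0 is half open. A call has 1 to 12 rows; each row shifts and turns the pose as measured when the row begins, along the tool's axes as they then stand; what a row does not reach is not made up. The controller multiplies each number of a shift by 0.75 m and each number of a turn by 8 degrees. A row lasts 1/10 s, in which the tool goes at most 50 mm and 8.59 degrees, less where a joint would pass 70% of its speed; a pose out of reach is approached as far as the arm can. A call with a number of a shift or a turn outside -1 to 1 is refused whole. A call with a gripper value outside its range is refused whole. The fingers move at their own pace and stop on an object; FORCE is the grip in N (left out, the last holds). Time passes only in rows, so rows that do not move let the fingers close. It gives the time, the measured TCP pose, the force and the opening at its end, in the units of the state.
- sense(): the state, without advancing time (a new reading comes with each control period).
- grab_frame(name): name is "side" or "top" or "wrist"; returns the picture (384x512x3 uint8, blue, green, red); there is no depth.
- camera_info(name): a dict with "camera_matrix" (3x3 intrinsics, pixels), "xyz" and "orientation" of the camera in the world. Camera axes: x right, y down, z forward; pixel columns grow to the right and rows downward; lengths in mm; the calibration is good to about 2 mm. A picture is of the moment at which its call begins: read the wrist's pose just before it. camera_info takes no time and is no camera call; for the wrist camera it gives the pose at the moment of the call.
- hand_in(): hands the job in, once; it reports no verdict.
Trained networks look in the newest picture that a camera, given by its name, has taken for a name from the list of things; names that differ only in an ending like _2 or _b are one class to them, and where a whole thing is asked for, a point or a joint stands for the part that bears it (a point fixed in the world has none). Each returns a list of dicts, best first, with "score" (0 to 1); they miss things now and then, are a little off and sometimes report something else, mostly with a low value. They report only what shows in the picture. A call takes as long as a camera call.
- search_frame(camera, label): "xyz" ([x, y, z] in mm, in world coordinates, good to about 4 mm: the middle of the surface that is visible of it).
- cut_out(camera, label): "pixels" (384x512 bool, what is visible of it).
- mark_of(camera, label): "xyz" ([x, y, z] in mm, in world coordinates, good to about 4 mm: a listed point, or the origin of a listed thing).
The state is a dict: "time": time; "joint_pos": joint angles; "dq": joint speeds; "joint_torque": joint torques, N m; "eef_pos": TCP position; "eef_rot": TCP orientation; "wrist_force": force on the tool from outside, world axes, zero at the start; "wrist_torque": the same for the moment, N m; "finger_gap": finger opening in mm.
Only numpy, scipy, OpenCV 4.12 (cv2) and the standard library are available. Lean on these libraries where they do the work, as an engineer would, in place of code of your own. Each camera call takes 0.05 s, during which the arm holds its last target. There are 200 camera calls.

TASK

One of the two closed plywood crates has a dark red maker's mark stamped underneath. With the fingertips, tip both crates over towards the robot, so that each lies on its side with its bottom facing straight away from the robot, and only then push the stamped one away from the robot, still on its side, until its bottom face stands over the yellow tape of the kiln line. Leave the other crate lying well short of the tape, lift neither crate off the bench, and do not disturb the other things.

Things in the scene. Friction and masses are not known exactly. Their poses are not given: they have to be found in the camera images.
- stamped_crate: closed plywood crate, lid up at the start: 70 mm deep (x), 130 wide (y), 100 tall (z), flat faces, 0.3 to 0.65 kg. Origin: centre of its bottom face; z points from bottom to lid; x away from the robot (yaw up to 0.25 rad). A dark red mark is on its bottom: a ring 30 to 48 mm across round a dot, between two bars; else the crates look alike.
- plain_crate: The other crate, with a bare bottom: same shape, size, weight range, axes and behaviour as stamped_crate. Lying tipped, its x points up and its z to the robot; it stands 70 mm high and reaches 100 mm from the origin back towards the robot.
- stamped_crate_center (a point): middle of the stamped crate, 50 mm from its bottom. Pulled towards the robot near the top of its far face (about 85 mm up) with 1 to 4 N, a crate turns about its near lower edge without sliding, balances at about 0.7 rad, then falls onto its near face
- plain_crate_center (a point): middle of the unstamped crate, 50 mm from its bottom. A tipped crate pushed low on its lid (below about 40 mm) slides on its side without rolling back up; it takes 2 to 7 N
- tape: flat yellow tape stuck on the bench beyond the crates, the kiln line: 50 mm wide (its x, away from the robot), 640 mm long (its y), no height. Origin: its middle.
- beaker: terracotta beaker, 60 mm across, 75 mm tall, standing between the two crates, nearer the robot; not part of the job. Origin: centre of its underside
- plaster_disc: low white plaster disc, 60 mm across, 26 mm tall, between the two crates; not part of the job. Origin: centre of its underside
- slip_bottle: brown bottle, 56 mm across, 150 mm tall, off to the robot's right; not part of the job. Origin: centre of its underside
- glaze_jar: amber jar with black cap, 60 mm across, 75 mm tall, off to the robot's left; not part of the job. Origin: centre of its underside
- bowl: white bowl, 100 mm across, 55 mm tall, off to the robot's left; not part of the job. Origin: centre of its underside
- steel_weight: dark steel cylinder, 44 mm across, 35 mm tall, off to the robot's right; not part of the job. Origin: centre of its underside

How it is judged (in metres and radians):
On the way, in this order (a step that is already met when the one before it is completed fails the run):
1. one crate lies on its side, bottom facing away from the robot (angle between any of stamped_crate, plain_crate's own x axis and vertical below 0.15 rad), for 0.2 s.
2. both crates lie on their sides (angle between each of stamped_crate, plain_crate's own x axis and vertical below 0.15 rad and x of stamped_crate in the frame of tape below -0.04 m), for 0.2 s.
3. the stamped crate's bottom face stands over the tape (angle between stamped_crate's own x axis and vertical below 0.15 rad and x of stamped_crate in the frame of tape between -0.025 and 0.025 m and y of stamped_crate in the frame of tape between -0.32 and 0.32 m), for 0.1 s.
At the end, for the whole second after the job is handed in: the stamped crate lies at rest on its side (its x within 0.15 rad of straight up) with the middle of its bottom face over the tape (within 25 mm of the tape's centre line); the other crate lies at rest on its side, its bottom at least 60 mm short of the tape's centre line (all of step 3 and linear speed of each of stamped_crate, plain_crate below 0.02 m/s and angle between plain_crate's own x axis and vertical below 0.15 rad and x of plain_crate in the frame of tape below -0.06 m); the robot touches nothing.
It fails at once if a crate is lifted off the bench ((height (world z) of stamped_crate_center above 0.08 m or (angle between stamped_crate's own x axis and vertical below 0.15 rad and height (world z) of stamped_crate_center above 0.055 m)) or (height (world z) of plain_crate_center above 0.08 m or (angle between plain_crate's own x axis and vertical below 0.15 rad and height (world z) of plain_crate_center above 0.055 m))).
It fails at once if the unstamped crate is pushed to the tape (x of plain_crate in the frame of tape above -0.03 m).
It fails at once if another thing is shoved by over 30 mm (distance of any of beaker, plaster_disc, slip_bottle, glaze_jar, bowl, steel_weight from where it was at the start of the episode above 0.03 m).
It fails at once if a standing thing is knocked over (angle between any of beaker, plaster_disc, slip_bottle, glaze_jar, bowl, steel_weight's own z axis and vertical above 0.5 rad).
It also fails if it takes over 67 s, if anything falls off the work surface, if the arm or the gripper's body presses on something with over 40 N, if the wrist force passes 120 N, or if a joint passes its speed limit or range.

## Working session

There is one attempt and no reset: what is moved stays moved. The work goes in short steps, Python scripts to look and compute and a shell command to move; the robot and the scene stay as the last step left them, time stands still between calls to the robot, and variables do not carry over. Pictures are saved under pics/ and viewed, about 8 in all and at most 12, crops included, and the job is handed in when it is done.

```bash
mkdir -p pics; ls; python3 - <<'E'
from station import *
import cv2,numpy as np
np.set_printoptions(precision=3,suppress=True)
s=sense(); print(s['time'],s['eef_pos'],np.array(s['eef_rot']),s['finger_gap'])
ims=[]
for c in ['side','top']:
    im=grab_frame(c); ims.append(im)
    i=camera_info(c); print(c,i['xyz'],np.array(i['orientation']).tolist(),np.array(i['camera_matrix']).tolist())
    for n in ['stamped_crate','plain_crate','stamped_crate_center','tape','beaker','plaster_disc','slip_bottle','glaze_jar','bowl','steel_weight']:
        print(c,n,[(np.round(d['xyz']),round(d['score'],2)) for d in mark_of(c,n)][:3])
v=np.vstack(ims); cv2.imwrite('pics/a.png',cv2.resize(np.hstack(ims),(800,300)))
cv2.imwrite('pics/top.png',cv2.resize(ims[1],(800,600)))
print(sense()['time'])
E
```

```text
pics
0.0 [292.615 607.613 221.5  ] [[-0.001  0.434  0.901]
 [-0.002  0.901 -0.434]
 [-1.    -0.002  0.   ]] 86.93166360633887
side [ -65.233 -686.254  941.97 ] [[0.6946014867425753, -0.49028858753439253, 0.5264464602868314], [-0.7193229279009202, -0.46300522549961376, 0.5178809579006541], [-0.010163661301492087, -0.7384058925100623, -0.6742799403032589]] [[375.13297752684883, 0.0, 255.0564626266542], [0.0, 375.13297752684883, 191.13913744082254], [0.0, 0.0, 1.0]]
side stamped_crate [(array([609., 226.,  -1.]), 0.63)]
side plain_crate [(array([ 567., -230.,   -1.]), 0.59)]
side stamped_crate_center [(array([613., 228.,  47.]), 0.62), (array([ 633., -382.,   -0.]), 0.37), (array([496.,  -9.,   2.]), 0.3)]
side tape [(array([739.,  -5.,   3.]), 0.91)]
side beaker [(array([496.,  -9.,   1.]), 0.81)]
side plaster_disc [(array([636.,  -1.,   2.]), 0.64), (array([581., 417.,   0.]), 0.25)]
side slip_bottle [(array([ 484., -445.,   -0.]), 0.58)]
side glaze_jar [(array([448., 413.,  -1.]), 0.66)]
side bowl [(array([580., 414.,  -4.]), 0.56), (array([448., 416.,  -5.]), 0.41)]
side steel_weigh
[... 355 characters left out ...]
86110029245], [0.0, 0.0, 1.0]]
top stamped_crate [(array([610., 225.,   2.]), 0.63)]
top plain_crate [(array([ 568., -236.,    0.]), 0.93), (array([501.,  -9.,  -2.]), 0.46)]
top stamped_crate_center []
top tape [(array([743.,  -6.,   3.]), 0.92)]
top beaker [(array([499.,  -9.,  -2.]), 0.87), (array([450., 418.,  -0.]), 0.62)]
top plaster_disc [(array([636.,  -3.,  -0.]), 0.67), (array([609., 226.,   3.]), 0.51)]
top slip_bottle [(array([ 485., -445.,   -2.]), 0.69), (array([739.,  -7.,   3.]), 0.38)]
top glaze_jar [(array([448., 418.,  -4.]), 0.88), (array([ 487., -444.,   -2.]), 0.59)]
top bowl [(array([579., 419.,   0.]), 0.55)]
top steel_weight [(array([ 631., -382.,   -2.]), 0.68)]
1.1
```

View picture.

View pics/top.png

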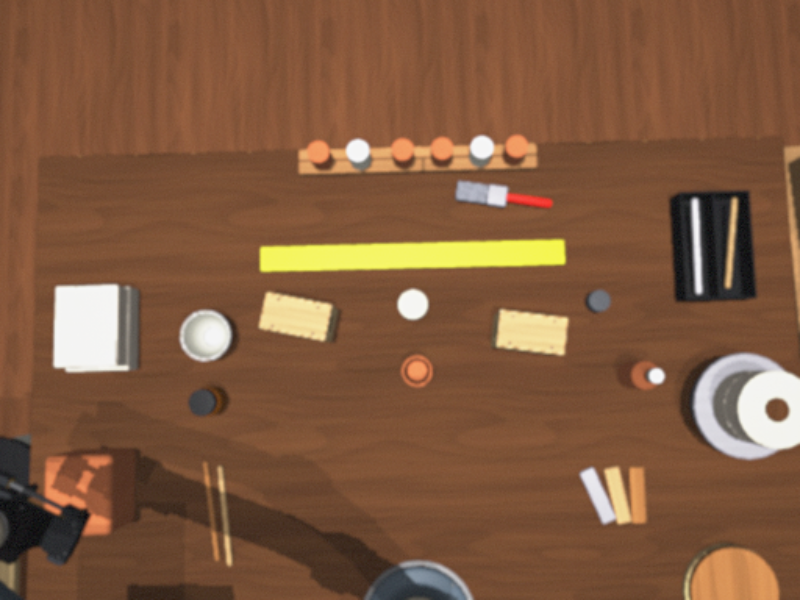

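```bash
cat > h.py <<'E'
from station import *
import cv2,numpy as np
np.set_printoptions(precision=3,suppress=True)
def proj(c,P):
    i=camera_info(c);R=np.array(i['orientation']);K=np.array(i['camera_matrix'])
    q=(np.atleast_2d(P)-np.array(i['xyz']))@R@K.T
    return q[:,:2]/q[:,2:]
def corners(x,y,yaw,dims=(70,130,100),tip=False):
    a,b,h=dims; c,s=np.cos(yaw),np.sin(yaw)
    xs=(-h,0) if tip else (-a/2,a/2); top=a if tip else h
    return np.array([[x+c*u-s*v,y+s*u+c*v,z] for z in (0,top) for u,v in ((xs[0],-b/2),(xs[1],-b/2),(xs[1],b/2),(xs[0],b/2))])
def fit(label,x0,y0,tip=False,yaw0=0.,cams=('side','top')):
    from scipy.optimize import minimize
    M={}
    for c in cams:
        grab_frame(c); r=cut_out(c,label)
        r=[m for m in r if cv2.pointPolygonTest(cv2.convexHull(proj(c,corners(x0,y0,yaw0,tip=tip)).astype(np.float32)),tuple(map(float,np.argwhere(m['pixels']).mean(0)[::-1])),True)>-8]
        if r: M[c]=r[0]['pixels'].astype(np.uint8)
    def cost(p):
        t=0
        for c,m in M.items():
            im=np.zeros((384,512),np.uint8)
            h=cv2.convexHull((proj(c,corners(*p,tip=tip))*16).astype(np.int32)); cv2.fillConvexPoly(im,h,1,shift=4)
            t+=1-(im&m).sum()/max((im|m).sum(),1)
        return t/max(len(M),1)
    best=min((minimize(cost,[x0,y0,w],method='Nelder-Mead',options=dict(initial_simplex=np.array([[x0,y0,w],[x0+10,y0,w],[x0,y0+10,w],[x0,y0,w+.1]]))) for w in yaw0+np.array([-.2,0,.2])),key=lambda r:r.fun)
    return best.x,best.fun,list(M)
E
python3 - <<'E'
from h import *
for l,x,y in (('stamped_crate',610,226),('plain_crate',567,-233)): print(l,fit(l,x,y))
print(camera_info('wrist')['xyz'],camera_info('wrist')['orientation'],sense()['eef_pos'])
E
```

```text
stamped_crate (array([609.251, 222.056,  -0.203]), np.float64(0.05850483615668067), ['side', 'top'])
plain_crate (array([ 568.567, -234.164,   -0.149]), np.float64(0.05157745215311005), ['side', 'top'])
[229.066 638.409 384.723] [[ 0.435  0.87   0.233]
 [ 0.901 -0.42  -0.112]
 [ 0.     0.259 -0.966]] [292.86  608.173 222.576]
```

```bash
cat >> h.py <<'E'
def go(x,y,z,yaw):
    "remaining shift (units) in the tool frame turned to (down, z along yaw); turn in units about tool x"
    s=sense();R=np.array(s['eef_rot']);c,n=np.cos(yaw),np.sin(yaw)
    T=np.array([[0,-n,c],[0,c,n],[-1,0,0]])
    from scipy.spatial.transform import Rotation as Ro
    d=np.array([x,y,z])-s['eef_pos']
    print('t',s['time'],'pos',np.array(s['eef_pos']),'shift/750 in target frame',T.T@d/750,'in current',R.T@d/750,'turn u',np.degrees(Ro.from_matrix(R.T@T).as_rotvec())/8,'F',np.array(s['wrist_force']))
E
python3 -m jog '[[0,0,0,-0.9,0,0,0.3],[0,0,0,-0.9,0,0,0.3],[0,-0.0375,0.055,0,0,0,0.3],[0,-0.0375,0.055,0,0,0,0.3],[0,-0.0375,0.055,0,0,0,0.3],[0,-0.0375,0.055,0,0,0,0.3],[0,-0.0375,0.055,0,0,0,0.3],[0,-0.0375,0.055,0,0,0,0.3],[0,-0.0375,0.055,0,0,0,0.3],[0,-0.0375,0.055,0,0,0,0.3]]'
python3 -c "
from h import *
go(683,207,200,-.2)"
```

```text
time: 2.5
eef_pos: [572.9, 333.3, 221.1]
eef_rot: [[-0.003, 0.165, 0.986], [0.007, 0.986, -0.165], [-1.0, 0.007, -0.004]]
wrist_force: [0.2, 0.5, -0.4]
finger_gap: 56.6
t 2.5 pos [572.911 333.259 221.121] shift/750 in target frame [ 0.028 -0.136  0.177] in current [ 0.026 -0.142  0.173] turn u [ 0.243 -0.031 -0.047] F [ 0.162  0.478 -0.374]
```

```bash

python3 -m jog '[[0,-0.038,0.048,0.24,0,0,0.3],[0,-0.038,0.048,0,0,0,0.3],[0,-0.038,0.048,0,0,0,0.3],[0.02,-0.02,0.04,0,0,0,0.3],[0,0,0,0,0,0,0.3]]'
python3 -c "
from h import *
go(680,207,82,-.2)
cv2.imwrite('pics/w1.png',grab_frame('wrist'))"
```

```text
time: 3.0
eef_pos: [699.1, 192.3, 204.9]
eef_rot: [[0.002, 0.212, 0.977], [0.002, 0.977, -0.212], [-1.0, 0.003, 0.001]]
wrist_force: [-0.6, -0.2, -1.0]
finger_gap: 56.4
t 3.0 pos [699.087 192.287 204.854] shift/750 in target frame [ 0.164  0.014 -0.029] in current [ 0.164  0.013 -0.029] turn u [-0.099  0.011 -0.019] F [-0.626 -0.163 -0.991]
```

View pics/w1.png

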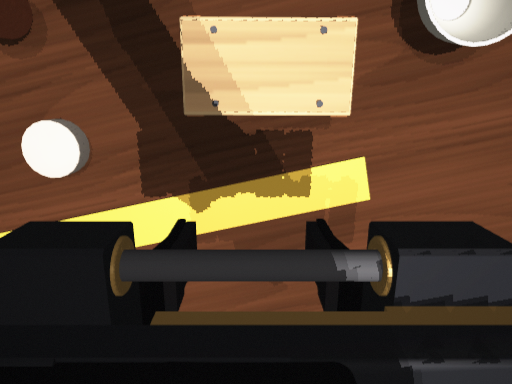

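The picture shows the crate lid (u 180–357, far edge v≈115) parallel to the jaws and slightly to the right of them, with the fingers (v≈230–280) beyond it. I'll descend and move up to the far face.

```bash

python3 -m jog '[[0.06,0.013,0,-0.1,0,0,0.3],[0.06,0,0,0,0,0,0.3],[0.04,0,0,0,0,0,0.3],[0,0,-0.025,0,0,0,0.3],[0,0,0,0,0,0,0.3]]'
python3 -c "
from h import *
go(660,212,83,-.2)"
python3 -m jog '[[0,0,-0.015,0,0,0,0.3],[0,0,-0.015,0,0,0,0.3]]'
```

```text
time: 3.55
eef_pos: [680.1, 219.6, 86.4]
eef_rot: [[0.007, 0.187, 0.982], [0.014, 0.982, -0.187], [-1.0, 0.015, 0.004]]
wrist_force: [-0.4, -0.5, 0.9]
finger_gap: 56.6
t 3.55 pos [680.095 219.583  86.381] shift/750 in target frame [ 0.005 -0.015 -0.024] in current [ 0.004 -0.015 -0.024] turn u [ 0.083  0.028 -0.107] F [-0.407 -0.487  0.855]
time: 3.75
eef_pos: [658.7, 226.7, 87.7]
eef_rot: [[0.011, 0.185, 0.983], [0.016, 0.983, -0.185], [-1.0, 0.018, 0.008]]
wrist_force: [5.5, -0.6, 4.5]
finger_gap: 56.3
```

```bash

python3 -m jog '[[0,0,-0.02,0,0,0,0.3],[0,0,-0.02,0,0,0,0.3]]'
python3 -m jog '[[0,0,-0.02,0,0,0,0.3]]'
python3 -m jog '[[0,0,-0.02,0,0,0,0.3]]'
python3 -c "
from h import *
cv2.imwrite('pics/s1.png',np.hstack([grab_frame('side')[100:300,200:500],grab_frame('wrist')[:200]]))"
```

```text
time: 3.95
eef_pos: [639.0, 233.1, 95.1]
eef_rot: [[0.036, 0.187, 0.982], [0.021, 0.982, -0.188], [-0.999, 0.027, 0.032]]
wrist_force: [4.5, -1.7, 7.9]
finger_gap: 56.7
time: 4.05
eef_pos: [629.0, 235.8, 99.3]
eef_rot: [[0.048, 0.188, 0.981], [0.023, 0.982, -0.189], [-0.999, 0.032, 0.043]]
wrist_force: [3.5, -3.0, 5.1]
finger_gap: 56.4
time: 4.15
eef_pos: [617.1, 238.9, 102.2]
eef_rot: [[0.057, 0.189, 0.98], [0.025, 0.981, -0.19], [-0.998, 0.035, 0.051]]
wrist_force: [1.7, -1.0, 3.8]
finger_gap: 56.2
```

View pics/s1.png

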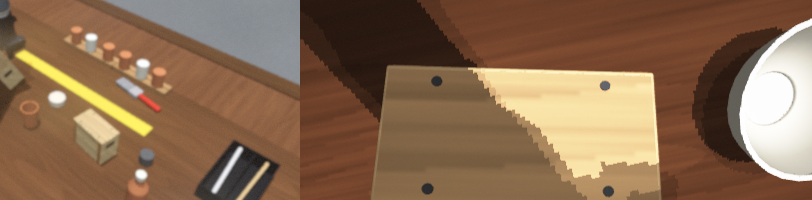

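The wrist view shows the lid leaning and larger in the frame, so the crate is tipping; the other crate is undisturbed in the side view. I'll keep pulling.

```bash

python3 -m jog '[[0,-0.004,-0.02,0,0,0,0.3],[0,-0.004,-0.02,0,0,0,0.3]]'
python3 -m jog '[[0,-0.004,-0.02,0,0,0,0.3]]'
python3 -m jog '[[0,0,-0.02,0,0,0,0.3]]'
python3 -c "
from h import *
cv2.imwrite('pics/s2.png',grab_frame('wrist'))"
```

```text
time: 4.45
eef_pos: [585.2, 242.3, 100.9]
eef_rot: [[0.056, 0.185, 0.981], [0.029, 0.982, -0.187], [-0.998, 0.039, 0.05]]
wrist_force: [0.2, 1.1, 0.1]
finger_gap: 56.3
time: 4.55
eef_pos: [569.4, 242.8, 100.0]
eef_rot: [[0.056, 0.185, 0.981], [0.029, 0.982, -0.186], [-0.998, 0.039, 0.049]]
wrist_force: [0.1, -0.6, 0.1]
finger_gap: 56.4
time: 4.65
eef_pos: [553.8, 245.8, 98.9]
eef_rot: [[0.055, 0.184, 0.981], [0.029, 0.982, -0.186], [-0.998, 0.039, 0.049]]
wrist_force: [-0.0, -0.3, -0.2]
finger_gap: 56.7
```

View pics/s2.png

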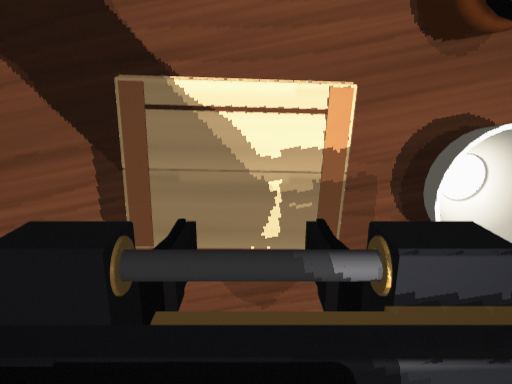

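The crate has tipped: its far side (planks u 118–355) now faces up. Next I'll raise the tool and go over to the right-hand crate.

```bash

python3 -m jog '[[-0.06,0,0,0,-0.35,0,0.3],[-0.06,0,0.02,0,0,-0.3,0.3],[0,-0.064,0.02,0,0,0,0.3],[0,-0.064,0.02,0,0,0,0.3],[0,-0.064,0.02,0,0,0,0.3],[0,-0.064,0.02,0,0,0,0.3],[0,-0.064,0.02,0,0,0,0.3],[0,-0.064,0.02,0,0,0,0.3],[0,-0.064,0.02,0,0,0,0.3],[0,-0.064,0.02,0,0,0,0.3],[0,-0.064,0.02,0,0,0,0.3]]'
python3 -c "
from h import *
go(642,-245,84,-.149)"
```

```text
time: 5.8
eef_pos: [620.3, -195.9, 204.9]
eef_rot: [[0.089, 0.154, 0.984], [-0.016, 0.988, -0.153], [-0.996, -0.002, 0.091]]
wrist_force: [0.4, 0.1, 0.5]
finger_gap: 56.5
t 5.8 pos [ 620.269 -195.939  204.872] shift/750 in target frame [ 0.161 -0.06   0.038] in current [ 0.164 -0.06   0.024] turn u [-0.04   0.65   0.014] F [0.361 0.051 0.526]
```

```bash

python3 -m jog '[[0,-0.06,0.04,0,0.65,0,0.3],[0,0,0,0,0,0,0.3]]'
python3 -c "
from h import *
go(642,-245,84,-.149)
cv2.imwrite('pics/w3.png',grab_frame('wrist'))"
```

```text
time: 6.0
eef_pos: [638.2, -250.5, 203.6]
eef_rot: [[-0.01, 0.164, 0.986], [-0.004, 0.986, -0.164], [-1.0, -0.006, -0.009]]
wrist_force: [-0.1, 0.1, -0.5]
finger_gap: 56.4
t 6.0 pos [ 638.176 -250.521  203.643] shift/750 in target frame [0.16  0.008 0.004] in current [0.159 0.009 0.005] turn u [-0.112 -0.066  0.04 ] F [-0.093  0.145 -0.453]
```

View pics/w3.png

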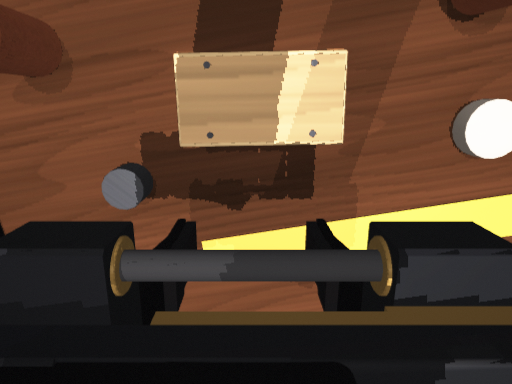

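The crate lid (u 175–347, far edge v≈146) is parallel to the jaws and centred on them. Same motion again.

```bash

python3 -m jog '[[0.06,0.008,0.012,-0.1,0,0,0.3],[0.06,0,0,0,0,0,0.3],[0.04,0,0,0,0,0,0.3],[0,0,-0.015,0,0,0,0.3],[0,0,-0.02,0,0,0,0.3],[0,0,-0.02,0,0,0,0.3]]'
python3 -m jog '[[0,0,-0.02,0,0,0,0.3],[0,0,-0.02,0,0,0,0.3]]'
python3 -m jog '[[0,0,-0.02,0,0,0,0.3],[0,0,-0.02,0,0,0,0.3]]'
```

```text
time: 6.65
eef_pos: [611.5, -227.9, 81.3]
eef_rot: [[0.004, 0.137, 0.991], [0.002, 0.991, -0.137], [-1.0, 0.003, 0.004]]
wrist_force: [10.3, -3.4, 10.3]
finger_gap: 56.6
time: 6.85
eef_pos: [595.7, -224.4, 89.9]
eef_rot: [[0.039, 0.133, 0.99], [-0.006, 0.991, -0.133], [-0.999, -0.001, 0.039]]
wrist_force: [5.3, -3.4, 9.8]
finger_gap: 56.6
time: 7.05
eef_pos: [577.3, -221.6, 98.0]
eef_rot: [[0.068, 0.13, 0.989], [-0.015, 0.991, -0.129], [-0.998, -0.006, 0.07]]
wrist_force: [2.4, -2.6, 8.7]
finger_gap: 56.4
```

```bash

python3 -m jog '[[0,0,-0.02,0,0,0,0.3],[0,0,-0.02,0,0,0,0.3]]'
python3 -m jog '[[0,0,-0.02,0,0,0,0.3],[0,0,-0.02,0,0,0,0.3]]'
python3 -m jog '[[0,0,-0.01,0,0,0,0.3],[-0.05,0,0,0,0,0,0.3],[-0.05,0,0,0,0,0,0.3],[-0.05,0,0,0,0,0,0.3]]'
python3 -c "
from h import *
cv2.imwrite('pics/s4.png',grab_frame('side'))
for l,x,y,w in (('stamped_crate',574,226,-.2),('plain_crate',533,-231,-.15)): print(l,fit(l,x,y,True,w))
for l in ('stamped_crate','plain_crate'):
  for c in ('side','top'): print(c,l,[(np.round(d['xyz']),round(d['score'],2)) for d in mark_of(c,l)])
"
```

```text
time: 7.25
eef_pos: [552.9, -216.9, 101.8]
eef_rot: [[0.084, 0.127, 0.988], [-0.018, 0.992, -0.125], [-0.996, -0.007, 0.086]]
wrist_force: [0.6, -0.1, 0.1]
finger_gap: 56.7
time: 7.45
eef_pos: [523.5, -209.6, 101.1]
eef_rot: [[0.089, 0.122, 0.989], [-0.017, 0.993, -0.121], [-0.996, -0.006, 0.091]]
wrist_force: [0.5, -0.7, -0.3]
finger_gap: 56.8
time: 7.85
eef_pos: [500.6, -199.7, 210.9]
eef_rot: [[0.078, 0.114, 0.99], [-0.01, 0.993, -0.114], [-0.997, -0.001, 0.078]]
wrist_force: [1.7, 0.2, -0.0]
finger_gap: 56.8
stamped_crate (array([571.581, 230.471,  -0.2  ]), np.float64(0.08015095923132376), ['side', 'top'])
plain_crate (array([ 528.502, -230.496,   -0.14 ]), np.float64(0.46601169213958854), ['side', 'top'])
side stamped_crate [(array([572., 233.,  35.]), 0.92)]
top stamped_crate [(array([572., 236.,  39.]), 0.56), (array([633.,  -1.,   0.]), 0.53)]
side plain_crate [(array([ 531., -225.,   35.]), 0.73)]
top plain_crate [(array([ 527., -229.,   38.]), 0.71), (array([525., 244.,  34.]), 0.71)]
```

View pics/s4.png

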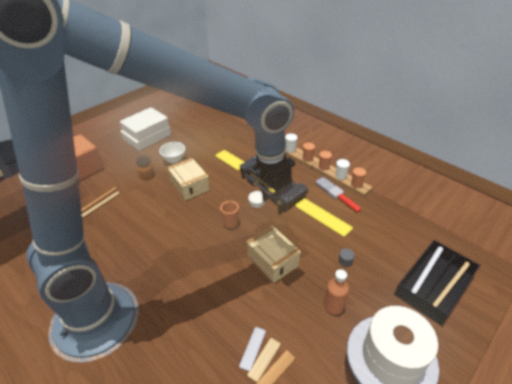

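The side view shows both crates tipped, the left at (188,178) and the right at (274,253), with everything else in place. Next I'll check the bottoms with the wrist camera from beyond.

```bash

python3 -m jog '[[0,-0.02,0.06,0,0.6,0,0.3],[0,-0.02,0.06,0,0,0,0.3],[0,0,0.06,0,0,0,0.3],[0,0,0,0,1,0,0.3],[0,0,0,0,1,0,0.3],[0,0,0,0,1,0,0.3],[0,0,0,0,1,0,0.3],[0,0,0,0,1,0,0.3],[0,0,0,0,1,0,0.3]]'
python3 -c "
from h import *
i=camera_info('wrist');print(i['xyz'],np.array(i['orientation'])[:,2],proj('wrist',[[530,-230,35],[570,230,35]]))
cv2.imwrite('pics/w5.png',grab_frame('wrist'))"
```

```text
time: 9.4
eef_pos: [622.3, -242.5, 202.4]
eef_rot: [[-0.679, 0.12, 0.724], [0.081, 0.993, -0.088], [-0.73, -0.001, -0.684]]
wrist_force: [-0.2, -0.2, -3.5]
finger_gap: 56.8
[ 681.095 -249.761  368.895] [-0.469  0.056 -0.882] [[252.193 209.385]
 [668.497 196.344]]
```

View pics/w5.png

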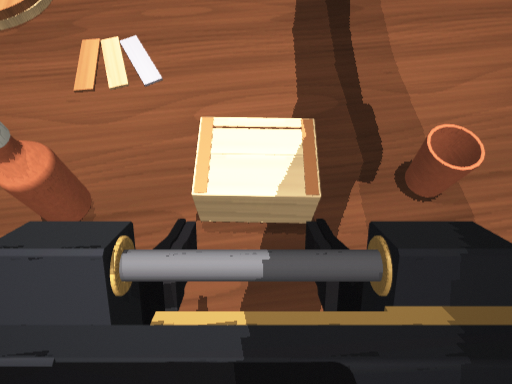

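The bottom (front band, v≈195–218, u 197–318) is bare, so this is the plain crate. Now the left one.

```bash

python3 -m jog '[[0,0.066,0,0,0,0,0.3],[0,0.066,0,0,0,0,0.3],[0,0.066,0,0,0,0,0.3],[0,0.066,0,0,0,0,0.3],[0,0.066,0,0,0,0,0.3],[0,0.066,0,0,0,0,0.3],[0,0.066,0,0,0,0,0.3],[0,0.066,0,0,0,0,0.3],[0,0.066,0,0,0,0,0.3],[0,0.03,0,0,0,0,0.3]]'
python3 -c "
from h import *
i=camera_info('wrist');print(i['xyz'],np.array(i['orientation'])[:,2],proj('wrist',[[530,-230,35],[570,230,35]]))
cv2.imwrite('pics/w6.png',grab_frame('wrist'))"
```

```text
time: 10.45
eef_pos: [677.9, 209.1, 197.0]
eef_rot: [[-0.665, 0.14, 0.734], [0.067, 0.989, -0.128], [-0.744, -0.036, -0.667]]
wrist_force: [0.1, -0.0, -1.3]
finger_gap: 56.5
[733.761 206.962 364.668] [-0.452  0.032 -0.891] [[-155.876  216.678]
 [ 261.266  189.465]]
```

View pics/w6.png

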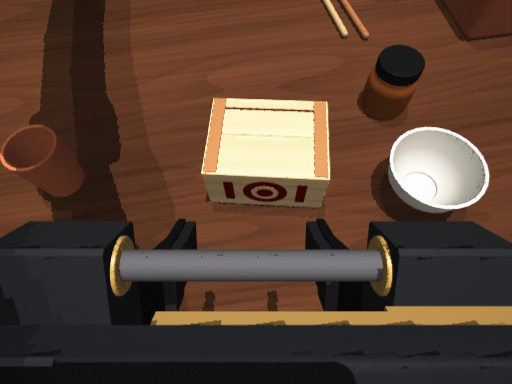

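The left crate carries the red ring, dot and bars (u 225–307, v 181–203), so it is the stamped one. I'll level the tool and go behind its lid.

```bash

python3 -m jog '[[0,0,0,0,-1,0,0.3],[0,0,0,0,-1,0,0.3],[0,0,0,0,-1,0,0.3],[0,0,0,0,-1,0,0.3],[0,0,0,0,-1,0,0.3],[0,0,0,0,-0.3,0,0.3],[0,0,-0.06,0,0,0,0.3],[0,0,-0.06,0,0,0,0.3],[0,0,-0.06,0,0,0,0.3],[0,0,-0.06,0,0,0,0.3]]'
python3 -c "
from h import *
go(430,259,140,-.2)
r=cv2.inRange(cv2.cvtColor(grab_frame('top'),cv2.COLOR_BGR2HSV),(25,120,120),(35,255,255))
ys,xs=np.nonzero(r)
i=camera_info('top');R=np.array(i['orientation']);K=np.array(i['camera_matrix']);o=np.array(i['xyz'])
d=np.c_[xs,ys,np.ones(len(xs))]@np.linalg.inv(K).T@R.T; P=o-d*(o[2]/d[:,2:])
print(P.mean(0),np.polyfit(P[:,1],P[:,0],1),P.min(0),P.max(0))
print(fit('stamped_crate',572,230,True,-.2))
"
```

```text
time: 11.5
eef_pos: [499.5, 231.7, 191.4]
eef_rot: [[0.053, 0.147, 0.988], [-0.042, 0.989, -0.144], [-0.998, -0.034, 0.058]]
wrist_force: [-0.8, 0.5, -0.4]
finger_gap: 56.8
t 11.5 pos [499.515 231.684 191.418] shift/750 in target frame [ 0.069  0.017 -0.098] in current [ 0.062  0.025 -0.101] turn u [0.385 0.424 0.231] F [-0.826  0.499 -0.402]
[741.332  -5.711   0.   ] [  0.001 741.338] [ 713.255 -326.613    0.   ] [769.515 317.433   0.   ]
(array([572.792, 230.292,  -0.24 ]), np.float64(0.2953061166791535), ['side', 'top'])
```

```bash

python3 -m jog '[[0,0.012,-0.05,0.38,0.42,0.23,0.3],[0,0.006,-0.05,0,0,0,0.3],[0.05,0,0,0,0,0,0.3],[0,0,0,0,0,0,0.3]]'
python3 -c "
from h import *
go(432,259,22,-.2)"
```

```text
time: 12.15
eef_pos: [438.1, 257.4, 153.7]
eef_rot: [[0.009, 0.211, 0.977], [0.005, 0.977, -0.211], [-1.0, 0.007, 0.008]]
wrist_force: [0.4, -0.8, -1.0]
finger_gap: 56.7
t 12.15 pos [438.054 257.366 153.654] shift/750 in target frame [ 0.176  0.001 -0.008] in current [ 0.175 -0.001 -0.01 ] turn u [-0.091  0.056 -0.047] F [ 0.401 -0.82  -0.984]
```

```bash

python3 -m jog '[[0.06,0,-0.008,-0.1,0,0,0.3],[0.06,0,0,0,0,0,0.3],[0.053,0,0,0,0,0,0.3],[0,0,0,0,0,0,0.3]]'
python3 -m jog '[[0,0,0.02,0,0,0,0.3],[0,0,0.02,0,0,0,0.3],[0,0,0.02,0,0,0,0.3],[0,0,0.02,0,0,0,0.3]]'
python3 -c "
from h import *
go(600,225,22,-.2)"
```

```text
time: 12.55
eef_pos: [446.6, 261.7, 26.4]
eef_rot: [[0.024, 0.206, 0.978], [0.011, 0.978, -0.206], [-1.0, 0.016, 0.021]]
wrist_force: [0.3, -0.2, 0.5]
finger_gap: 56.4
time: 12.95
eef_pos: [511.0, 250.0, 34.1]
eef_rot: [[0.025, 0.207, 0.978], [0.013, 0.978, -0.207], [-1.0, 0.018, 0.021]]
wrist_force: [-4.0, 0.7, -0.6]
finger_gap: 56.6
t 12.95 pos [510.987 250.027  34.083] shift/750 in target frame [ 0.016 -0.009  0.123] in current [ 0.019 -0.008  0.123] turn u [-0.061  0.154 -0.128] F [-3.976  0.668 -0.613]
```

```bash

python3 -m jog '[[0.006,-0.003,0.02,0,0.1,-0.1,0.3],[0.006,-0.003,0.02,0,0,0,0.3],[0.003,-0.003,0.02,0,0,0,0.3],[0.003,0,0.02,0,0,0,0.3],[0.003,0,0.02,0,0,0,0.3]]'
python3 -c "
from h import *
go(632,225,22,-.2)
for c in ('side','top'): 
  grab_frame(c); print(c,[(np.round(d['xyz']),round(d['score'],2)) for d in mark_of(c,'stamped_crate')])
print(fit('stamped_crate',680,206,True,-.2))"
```

```text
time: 13.45
eef_pos: [588.6, 228.0, 28.6]
eef_rot: [[0.006, 0.211, 0.977], [0.008, 0.977, -0.211], [-1.0, 0.009, 0.005]]
wrist_force: [-22.2, 3.7, 21.6]
finger_gap: 56.5
t 13.45 pos [588.644 228.039  28.55 ] shift/750 in target frame [0.009 0.008 0.057] in current [0.009 0.008 0.057] turn u [-0.093  0.033 -0.065] F [-22.19    3.657  21.557]
side [(array([692., 203.,  37.]), 0.77)]
top [(array([700., 205.,  38.]), 0.93)]
(array([703.274, 187.12 ,  -0.354]), np.float64(0.39835879219748366), ['side', 'top'])
```

```bash

python3 -m jog '[[0,0,0,0,0,0,0.3]]'
python3 -c "
from h import *
cv2.imwrite('pics/s7.png',np.hstack([grab_frame('side')[80:280,150:400],grab_frame('wrist')[:300:,:][:200],]))
cv2.imwrite('pics/s7.png',cv2.resize(np.hstack([grab_frame('top')[60:260,100:300],grab_frame('side')[80:280,150:350]]),(800,400)))"
```

```text
time: 13.95
eef_pos: [592.8, 226.2, 27.4]
eef_rot: [[0.017, 0.211, 0.977], [0.007, 0.977, -0.211], [-1.0, 0.011, 0.015]]
wrist_force: [-1.6, -0.2, 0.4]
finger_gap: 56.7
```

View pics/s7.png

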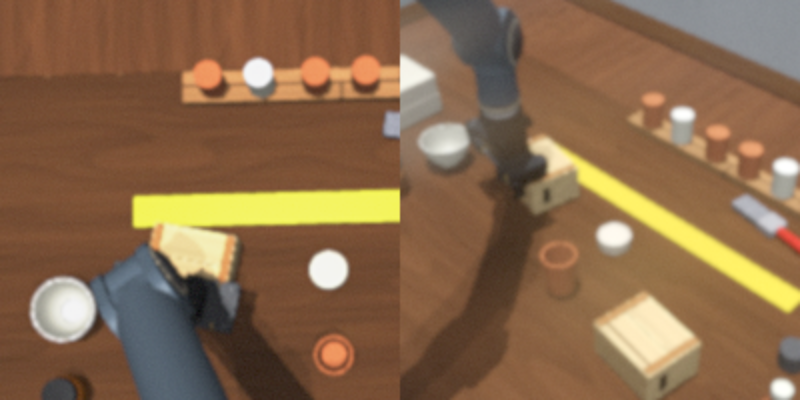

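The crate lies flat just short of the tape: its bottom edge is at about (155–237, 225–240) in the left crop. Nothing else was touched, and the force has fallen back to about 2 N. I'll push about 40 mm more.

```bash

python3 -m jog '[[0,0.001,0.015,0,0,0,0.3],[0,0.001,0.015,0,0,0,0.3],[0,0.001,0.015,0,0,0,0.3],[0,0,0.005,0,0,0,0.3],[0,0,0,0,0,0,0.3]]'
python3 -c "
from h import *
for c in ('side','top'): 
  grab_frame(c); print(c,[(np.round(d['xyz']),round(d['score'],2)) for d in mark_of(c,'stamped_crate')])"
```

```text
time: 14.65
eef_pos: [612.0, 225.0, 26.8]
eef_rot: [[-0.021, 0.206, 0.978], [0.003, 0.979, -0.206], [-1.0, -0.002, -0.021]]
wrist_force: [0.8, 0.5, -0.2]
finger_gap: 56.3
side [(array([720., 202.,  36.]), 0.6)]
top [(array([724., 202.,  34.]), 0.68)]
```

```bash

python3 -m jog '[[0,0,0.015,0,0,0,0.3],[0,0,0.015,0,0,0,0.3],[0,0,0,0,0,0,0.3]]'
python3 -c "
from h import *
for c in ('side','top'): 
  grab_frame(c); print(c,[(np.round(d['xyz']),round(d['score'],2)) for d in mark_of(c,'stamped_crate')])"
```

```text
time: 15.15
eef_pos: [624.9, 223.5, 26.8]
eef_rot: [[-0.039, 0.203, 0.978], [0.002, 0.979, -0.203], [-0.999, -0.006, -0.039]]
wrist_force: [-0.3, -0.5, -0.5]
finger_gap: 56.9
side [(array([734., 200.,  34.]), 0.63), (array([ 487., -219.,   35.]), 0.41)]
top [(array([735., 201.,  37.]), 0.71)]
```

Another 7 mm or so, then back off, lift clear and check.

```bash

python3 -m jog '[[0,0,0.014,0,0,0,0.3],[0,0,0,0,0,0,0.3],[0,0,-0.05,0,0,0,0.3],[0,0,-0.06,0,0,0,0.3],[0,0,-0.04,0,0,0,0.3],[-0.06,0,0,0,0,0,0.3],[-0.06,0,0,0,0,0,0.3],[-0.06,0,0,0,0,0,0.3],[-0.05,0,-0.03,0,0,0,0.3],[0,0,0,0,0,0,0.3]]'
python3 -c "
from h import *
for l in ('stamped_crate','plain_crate','beaker','plaster_disc','slip_bottle','glaze_jar','bowl','steel_weight'):
  for c in ('side','top'): 
    grab_frame(c); print(c,l,[(np.round(d['xyz']),round(d['score'],2)) for d in mark_of(c,l)][:2])
print(fit('stamped_crate',741,200,True,-.2))
cv2.imwrite('pics/s8.png',cv2.resize(np.hstack([grab_frame('top')[60:310,100:400],grab_frame('side')[80:330,100:400]]),(800,333)))"
```

```text
time: 16.35
eef_pos: [505.4, 247.9, 209.3]
eef_rot: [[-0.042, 0.205, 0.978], [-0.0, 0.979, -0.205], [-0.999, -0.009, -0.041]]
wrist_force: [0.3, 0.2, 0.3]
finger_gap: 56.3
side stamped_crate [(array([739., 200.,  36.]), 0.81), (array([ 485., -444.,   -2.]), 0.24)]
top stamped_crate [(array([742., 199.,  39.]), 0.72), (array([630.,  -3.,   2.]), 0.17)]
side plain_crate [(array([ 529., -226.,   34.]), 0.84)]
top plain_crate [(array([ 528., -229.,   34.]), 0.78)]
side beaker [(array([495., -10.,   2.]), 0.7)]
top beaker [(array([501.,  -7.,  -4.]), 0.77)]
side plaster_disc [(array([637.,  -3.,   1.]), 0.69)]
top plaster_disc [(array([636.,  -3.,  -1.]), 0.52)]
side slip_bottle [(array([ 483., -446.,   -1.]), 0.91)]
top slip_bottle [(array([ 484., -443.,   -4.]), 0.65), (array([739., 200.,  38.]), 0.41)]
side glaze_jar [(array([449., 419.,  -1.]), 0.56)]
top glaze_jar [(array([742.,  -6.,   4.]), 0.48)]
side bowl [(array([584., 415.,  -1.]), 0.82), (array([698., 209.,  33.]), 0.71)]
top bowl [(array([574., 419.,   1.]), 0.82), (array([ 483., -445.,   -3.]), 0.74)]
side steel_weight [(array([ 634., -382.,   -1.]), 0.8)]
top steel_weight [(array([ 633., -384.,   -1.]), 0.76)]
(array([741.189, 197.749,  -0.207]), np.float64(0.06145314284007708), ['side', 'top'])
```

View pics/s8.png

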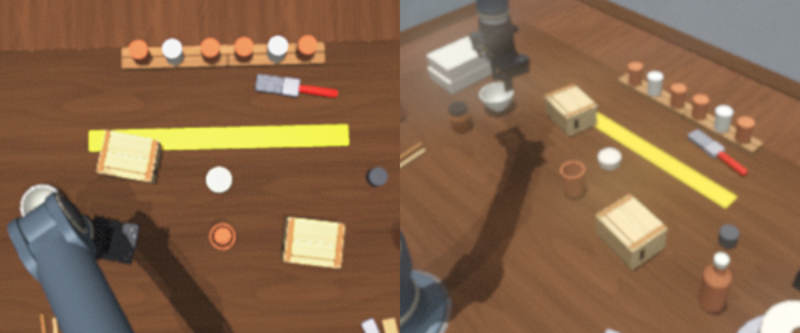

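The stamped crate's bottom edge stands over the tape (u 100–160, v≈140 in the left crop). The plain crate lies well short of it, and the arm is clear.

```bash
python3 -c "
from station import *
print(hand_in(), sense()['time'])"
```

```text
the job is handed in; nothing more can be done
the job is handed in; nothing more can be done
```

The job is done and handed in, about 18 s into the 67 s allowed; no verdict was reported. I tipped both crates towards the robot with the fingertips. The wrist camera then showed the red mark on the left crate and a bare bottom on the right one. I pushed the left one low on its lid to the tape and backed the arm away.

**Last checks:**
- **Stamped crate:** it lies flat with its bottom's middle at x ≈ 741 mm, and the tape's centre line is also at 741 mm. Its y is about 198 mm, within the tape's length.
- **Plain crate:** it lies on its side with its bottom at x ≈ 528 mm, about 210 mm short of the tape.
- **Other things:** all measured within about 6 mm of where they started. For the glaze jar, only the side camera confirmed this; the top camera's only reading for it was a false one on the tape.
- **Robot:** it was well clear at hand-in, with wrist force near zero.

**Disagreements:**
- **Wrist force:** it rose briefly to about 22 N in each of x and z during the push, then settled to about 2 N. The limit is 120 N.
- **Crate-outline fits:** four fits made along the way, while the arm was moving about the crates, matched poorly or not closely, so I relied on the networks' positions there. The final fit was good (0.06 mismatch).

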